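# Fasten the key machine's service cover with a push rivet

## Robot

A 6-joint arm with a two-finger parallel gripper is mounted at the origin on the work surface. World frame = base frame: x ahead of the robot, y to its left, z up, the work surface at z = 0. Lengths are in m, angles in rad, forces in N, time in s.
With the tool pointing down it reaches from about 0.225 to 0.875 m from the base axis. Payload 3.4 kg.
Tool frame: the origin (TCP) lies at the very end of the fingers, on their centre line; the grasp point (between the pads) lies 19 mm behind it; z points along the fingers, x is the direction in which the jaws open and shut, and the axes are right-handed (so a half turn about z gives the same grasp; the last joint's range is limited). The gripper opens to 85 mm and grips with 20 to 120 N. Pads are 22 mm wide; open, the fingers measure 114 mm over their backs; the gripper's body (76 mm by 85 mm) begins 54 mm behind the grasp point. The pads swing forward as they close: fully open they stand 13 mm farther back than shut.
Start: joints at [1.124, 0.276, 1.505, -0, 1.361, -0.121], TCP at [0.184, 0.545, 0.206] pointing down, gripper open.
Joint ranges: [-2.89, 2.89], [-0.75, 2.08], [0.22, 2.7], [-1.18, 4.32], [0.11, 2.71], [-2.7, 2.7]. Speed limits (rad/s): [2.57, 2.57, 3.14, 3.14, 3.14, 3.14].

## Interface

Orientations are given as a unit quaternion [w, x, y, z].
In Python, from rig import manip gives the robot as it stands.
- The arm moves only by the tool carry_out, never from a script. Its argument "series" is a list of rows, each a list of 2 entries, a list of its own where there are three numbers: the shift along the tool's x, y, z in mm, then the turn about the tool's z in degrees. A call has 1 to 10 rows; each row shifts and turns the pose as measured when the row begins, along the tool's axes as they then stand; what a row does not reach is not made up. A row lasts 1/12 s, in which the tool goes at most 41.7 mm and 7.16 degrees, less where a joint would pass 70% of its speed; a pose out of reach is approached as far as the arm can. A call is refused whole if a number of a shift passes 41.7 or a number of a turn 7.16, either way. A call with a gripper value outside its range is refused whole. "fingers" is the finger opening in mm, from 0 to 85.4, set as the call begins (left out, the last holds). The fingers move at their own pace and stop on an object; "squeeze" is the grip in N (left out, the last holds). Time passes only in rows, so rows that do not move let the fingers close. It gives the time, the measured TCP pose, the force and the opening at its end, in the units of the state.
- manip.get_state(): the state, without advancing time (a new reading comes with each control period).
- manip.get_image(name): name is "scene" or "top" or "wrist"; returns a dict with "frame" (384x512x3 uint8, blue, green, red), "K" (3x3 intrinsics, pixels), "rvec" (rotation vector, rad) and "tvec" (3), from world to camera coordinates, as OpenCV has them; the wrist camera has in their place "mount" (4x4, takes a point from camera to tool coordinates, whose origin is the TCP and whose axes are the tool frame's). Camera axes: x right, y down, z forward; pixel columns grow to the right and rows downward; lengths in m; the calibration is good to about 2 mm. A picture is of the moment at which its call begins: read the wrist's pose just before it. There is no depth.
- manip.sign_off(): hands the job in, once; it reports no verdict.
The state is a dict: "clock": time; "qpos": joint angles; "qd": joint speeds; "effort": joint torques, N m; "position": TCP position; "ee_rot": TCP orientation; "contact_force": force on the tool from outside, world axes, zero at the start; "moment": the same for the moment, N m; "width": finger opening in m.
Only numpy, scipy, OpenCV 4.12 (cv2) and the standard library are available. Lean on these libraries where they do the work, as an engineer would, in place of code of your own. Each camera call takes 0.05 s, during which the arm holds its last target. There are 200 camera calls.

## Task

Fit the fresh push rivet, the one whose pin still stands up, into the empty hole of the key machine's service cover until its head rests on the cover, with the pin still up; then push the pin in flush with the head and let go. Press gently, never harder than about 30 N (3 kg) on the cover, or it cracks, and leave the spent rivet, the padlock and the screwdriver where they are.

Things in the scene. Friction and masses are not known exactly. Their poses are not given: they have to be found in the camera images.
- pin_grip (a point): Middle of the standing pin of the fresh push rivet (black plastic, loose, upright in one of the two holes of a wooden rack): the place to grip it. The pin is a light grey round plastic stud 9 mm in diameter that stands 14.5 mm out of the head, its top end 7.5 mm above this point and the top of the head 7 mm below it. This point moves with the pin; z up along the pin
- rivet_head (a point): Fresh rivet: centre of the underside of its head, z up along the rivet. The head is a black disc 24 mm in diameter and 4 mm thick above this point; the hollow shank below is 9.5 mm in diameter and 17 mm long, its last 6 mm tapering to a 4 mm tip. Mass about 24 g
- pin (a joint): How far the rivet's pin has been pushed into the rivet, in m: 0 standing up (as at the start), 0.014 fully in, its top then level (0.5 mm proud) with the top of the head. It is stiff: it needs about 13 N to slide, stays where it is left and meets a hard stop at the end
- cover_hole (a point): Centre of the mouth of the only hole, 11 mm in diameter, in the top face of the service cover, z up. The hole is in the middle of the cover and free below for 30 mm and more
- cover: Service cover: mid-grey plastic plate, 100 x 80 x 8 mm, level; origin at the centre of its underside. It stands on a thick soft rubber seal, 3 to 16 mm above a hard seat; under about 4 N it sinks to the seat and stays. How far it sinks differs each time and cannot be seen: feel it (about 4 N while it sinks, 13 N while the pin slides, then a steep rise)
- rack: Wooden rack fixed to the table, 60 x 130 x 35 mm (x, y, z), with two through holes 11.5 mm in diameter, 36 mm to either side of the middle along its y; origin at the centre of its underside. The fresh rivet stands in one hole, the spent one in the other, heads resting on the top
- spent_head (a point): Spent rivet, a bystander: same as the fresh one but its pin is already flush; centre of the underside of its head
- padlock: Brass padlock with steel shackle, 20 x 42 x 65 mm, standing on the table, a bystander; origin at the centre of its underside
- screwdriver: Screwdriver with black handle, 180 mm long, lying on the table, a bystander
- machine: Grey key machine fixed to the table, origin on the table straight below the cover's hole. Its low deck, with the cover, is 60 mm above the table. Its tall housing stands 130 mm from the hole on its +y side, up to 195 mm above the table; a cutter and a clamp jut out to 105 mm from the hole
Mind the look-alikes: they are no part of the job. What is shaped like the part that bears pin_grip but pink or red is not meant.

How it is judged:
By the outcome, as a careful person would: the job done as asked, in the order asked, and still so for the second after the job is handed in, with the robot touching nothing.
It also fails if it takes over 48 s, if anything falls off the work surface, if the arm or the gripper's body presses on something with over 40 N, if the wrist force passes 120 N, or if a joint passes its speed limit or range.

## Working session

There is one attempt and no reset: what is moved stays moved. The work goes in short steps, Python scripts to look and compute and a tool call to move; the robot and the scene stay as the last step left them, time stands still between calls to the robot, and variables do not carry over. Pictures are saved under pics/ and viewed, about 8 in all and at most 12, crops included, and the job is handed in when it is done.

Besides the shell and the picture viewer there is one more tool, called after "Call:" as name([rows], argument=value, ...), one row to a line, values as JSON. carry_out: Moves the arm, as the interface text tells. Its arguments: {"type":"object","properties":{"series":{"type":"array","items":{"type":"array"}},"fingers":{"type":"number"},"squeeze":{"type":"number"}},"required":["series"]}

```bash
mkdir -p pics; cat > h.py <<'E'
import numpy as np, cv2
from rig import manip
def cam(n):
    s=manip.get_state(); d=manip.get_image(n); f=d["frame"]; K=np.array(d["K"])
    if n=="wrist":
        w,x,y,z=s["ee_rot"]
        from scipy.spatial.transform import Rotation as R
        T=np.eye(4);T[:3,:3]=R.from_quat([x,y,z,w]).as_matrix();T[:3,3]=s["position"]
        T=T@np.array(d["mount"])
    else:
        Rm=cv2.Rodrigues(np.array(d["rvec"],float))[0];T=np.eye(4);T[:3,:3]=Rm.T;T[:3,3]=-Rm.T@np.array(d["tvec"]).ravel()
    return f,K,T
def ray(K,T,u,v,z):
    d=T[:3,:3]@np.linalg.inv(K)@np.array([u,v,1.]);o=T[:3,3]
    return o+d*(z-o[2])/d[2]
def proj(K,T,p):
    c=T[:3,:3].T@(np.array(p)-T[:3,3]);q=K@c;return q[:2]/q[2]
E
python3 - <<'E'
from h import *
import pickle
fs={n:cam(n) for n in("scene","top","wrist")}
pickle.dump(fs,open("c0.pkl","wb"))
for n in fs: print(n,fs[n][1].tolist(),fs[n][2][:3].round(3).tolist())
cv2.imwrite("pics/scene0.png",cv2.resize(fs["scene"][0],(800,600)))
cv2.imwrite("pics/top0.png",cv2.resize(fs["top"][0],(800,600)))
print(manip.get_state())
E
```

```text
scene [[363.9874749917069, 0.0, 256.5746439216917], [0.0, 363.9874749917069, 190.71977909793225], [0.0, 0.0, 1.0]] [[-0.76, 0.449, -0.47, 0.917], [0.65, 0.514, -0.56, 0.301], [-0.01, -0.731, -0.682, 0.563]]
top [[450.5242742301068, 0.0, 262.86033314889295], [0.0, 450.5242742301068, 192.7846305729808], [0.0, 0.0, 1.0]] [[0.018, -0.98, 0.2, 0.383], [-1.0, -0.019, -0.003, -0.109], [0.007, -0.2, -0.98, 0.889]]
wrist [[288.90486537863126, 0.0, 255.29705524502475], [0.0, 288.90486537863126, 194.30937508146758], [0.0, 0.0, 1.0]] [[0.32, 0.911, 0.261, 0.118], [0.947, -0.307, -0.09, 0.566], [-0.002, 0.276, -0.961, 0.373]]
{'clock': 0.15, 'qpos': array([ 1.12397750e+00,  2.76450404e-01,  1.50584687e+00,  2.10902911e-06,
        1.36072121e+00, -1.21026690e-01]), 'qd': array([-7.09101965e-05, -1.37621000e-03, -3.05618920e-03, -1.88706159e-03,
       -6.27177957e-05,  1.01731884e-04]), 'effort': array([ 4.99703310e-04, -4.17144692e+01, -2.46032614e+01, -2.62734902e-04,
        7.71173160e-03,  3.08256597e-05]), 'position': array([0.18386121, 0.54434689, 0.20493627]), 'ee_rot': array([ 3.41810037e-04,  8.12422029e-01,  5.83069412e-01, -6.25635963e-04]), 'contact_force': array([ 0.84263655,  0.26325997, -0.17202034]), 'moment': array([-0.02254864, -0.02930943, -0.03703089]), 'width': 0.08544130211700458}
```

View pics/top0.png

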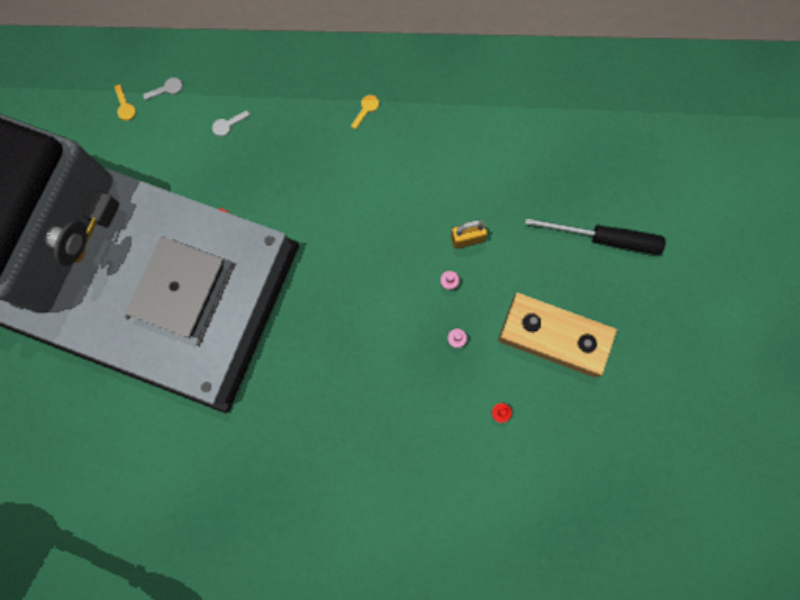

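View pics/scene0.png

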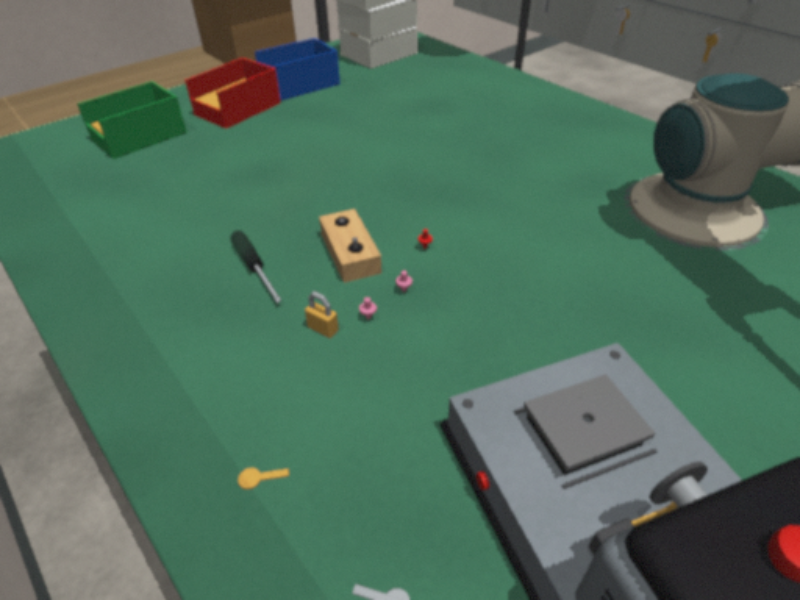

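The fresh rivet is the one nearer the machine: top (532,322), scene (355,243), with its pin standing. The spent one is at top (588,343). The cover hole is at top (174,286), scene (588,417).

```bash
cat >> h.py <<'E'
def blob(f,u,v,r,thr,lo=False):
    g=cv2.cvtColor(f,cv2.COLOR_BGR2GRAY);u,v=int(u),int(v);c=g[v-r:v+r+1,u-r:u+r+1].astype(float)
    w=np.clip(thr-c,0,None);ys,xs=np.mgrid[v-r:v+r+1,u-r:u+r+1]
    return (w*xs).sum()/w.sum(),(w*ys).sum()/w.sum()
def tri(A,B):
    M=[];b=[]
    for K,T,u,v in(A,B):
        d=T[:3,:3]@np.linalg.inv(K)@np.array([u,v,1.]);d/=np.linalg.norm(d);P=np.eye(3)-np.outer(d,d);M.append(P);b.append(P@T[:3,3])
    return np.linalg.lstsq(np.vstack(M),np.hstack(b),rcond=None)[0]
E
python3 - <<'E'
from h import *
import pickle
fs=pickle.load(open("c0.pkl","rb"))
ft,Kt,Tt=fs["top"];f,K,T=fs["scene"]
s=.64
g=cv2.cvtColor(ft,cv2.COLOR_BGR2GRAY);gs=cv2.cvtColor(f,cv2.COLOR_BGR2GRAY)
print(g[178:189,106:118]);print(gs[262:273,370:384])
ht=blob(ft,174*s,286*s,5,85);hs=blob(f,588*s,417*s,5,75)
print(ht,hs,tri((Kt,Tt,*ht),(K,T,*hs)))
for z in(.07,.08):print(z,ray(Kt,Tt,*ht,z),ray(K,T,*hs,z))
for p in((532,322),(588,343)):
    print(p,ray(Kt,Tt,p[0]*s,p[1]*s,.039))
m=cv2.inRange(cv2.cvtColor(ft,cv2.COLOR_BGR2HSV),(8,60,100),(25,255,255));m[:, :310]=0
m=cv2.morphologyEx(m,cv2.MORPH_CLOSE,np.ones((15,15)))
c=max(cv2.findContours(m,0,2)[0],key=cv2.contourArea);r=cv2.minAreaRect(c);print(r)
B=np.array([ray(Kt,Tt,*p,.035) for p in cv2.boxPoints(r)]);print(B.round(4),B.mean(0))
a=f[130:190,195:265];b=ft[180:250,310:400];d=ft[140:225,70:160]
cv2.imwrite("pics/crops.png",np.hstack([cv2.resize(x,(260,int(260*x.shape[0]/x.shape[1])+0),interpolation=cv2.INTER_CUBIC)[:200] for x in(a,b,d)]))
E
```

```text
[[141 141 142 141 142 142 143 143 140 140 142 141]
 [140 139 142 144 135 128 134 142 143 142 142 139]
 [142 142 130 110  91  78  82 104 136 142 141 141]
 [143 147 112  65  46  44  42  56 111 139 143 142]
 [142 138  92  37  36  43  46  38  94 135 142 142]
 [143 129  77  34  39  42  41  41  82 130 143 143]
 [142 140  87  34  38  39  38  45 106 136 142 142]
 [142 146 118  67  37  36  47  92 129 144 143 142]
 [141 142 140 123 114 106 119 137 140 144 143 142]
 [143 142 142 143 141 138 142 145 143 142 142 143]
 [143 141 140 140 144 143 142 143 141 142 143 143]]
[[123 121 121 118 120 120 119 120 119 121 122 121 121 121]
 [121 119 121 119 115 111 114 114 118 119 122 120 120 121]
 [122 120 119 108  99  91  91  98 108 114 119 118 121 120]
 [123 119 109  92  78  72  69  74  86 103 115 118 123 121]
 [120 116 107  83  70  66  63  58  69  84 105 116 120 121]
 [120 118 110  89  76  75  70  60  56  69  97 115 123 120]
 [121 118 112 100  88  81  78  69  63  71  95 114 121 122]
 [121 121 120 114 102  91  85  82  77  90 108 119 122 122]
 [121 121 120 120 115 111 104 102 104 109 118 120 121 121]
 [119 121 121 121 119 118 114 117 116 117 123 123 122 122]
 [123 119 121 121 122 123 122 119 121 122 120 120 121 120]]
(np.float64(110.91650485436894), np.float64(182.93980582524273)) (np.float64(376.96031746031747), np.float64(266.62698412698415)) [0.55970629 0.16594056 0.08613163]
0.07 [0.56313052 0.17169301 0.07      ] [0.54779075 0.16115977 0.07      ]
0.08 [0.56092832 0.16826818 0.08      ] [0.55528234 0.16399883 0.08      ]
(532, 322) [ 0.53320715 -0.26017307  0.039     ]
(588, 343) [ 0.50854223 -0.32808141  0.039     ]
((357.3833923339844, 213.28219604492188), (69.70315551757812, 31.51681137084961), 20.409883499145508)
[[ 0.514  -0.2198  0.035 ]
 [ 0.5724 -0.2416  0.035 ]
 [ 0.527  -0.3667  0.035 ]
 [ 0.4698 -0.3435  0.035 ]] [ 0.52082205 -0.29288485  0.035     ]
```

View pics/crops.png

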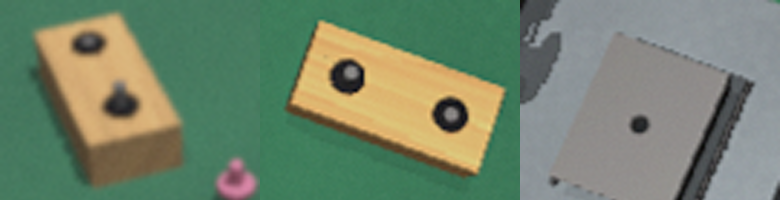

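The crops confirm it: the pin stands on the rivet nearer the pink decoys. Moving over it.

Call:
carry_out([
  [[-30,27,2],0],
  [[-30,27,2],0],
  [[-30,27,2],0],
  [[-30,27,2],0],
  [[-30,27,2],0],
  [[-30,27,2],0],
  [[-30,27,2],0],
  [[-30,27,2],0],
  [[-30,27,2],0],
  [[-30,27,2],0],
], fingers=40, squeeze=40)

```text
clock: 0.98
position: [0.3455, 0.1696, 0.18]
ee_rot: [-0.001, 0.807, 0.59, 0.0]
contact_force: [1.2, 0.5, -0.1]
width: 0.0402
```

Call:
carry_out([
  [[-30,27,2],0],
  [[-30,27,2],0],
  [[-30,27,2],0],
  [[-30,27,2],0],
  [[-30,27,2],0],
  [[-30,27,2],0],
  [[-30,27,2],0],
  [[-30,27,2],0],
  [[-30,27,2],0],
  [[-30,27,2],0],
])

```text
clock: 1.82
position: [0.5099, -0.2129, 0.158]
ee_rot: [-0.002, 0.809, 0.588, 0.002]
contact_force: [0.9, -0.1, 0.1]
width: 0.0401
```

```bash
python3 - <<'E'
from h import *
import pickle
w=cam("wrist");s=cam("scene");t=cam("top");pickle.dump((w,s,t),open("c1.pkl","wb"))
cv2.imwrite("pics/w1.png",cv2.resize(w[0],(800,600)))
st=manip.get_state();print(st["position"],st["contact_force"])
print(proj(w[1],w[2],(.533,-.26,.0535))/.64,proj(w[1],w[2],(.533,-.26,.039))/.64)
E
```

```text
[ 0.51042495 -0.21363807  0.15728073] [ 0.48866478  0.76630367 -0.40057129]
[341.46653956 345.09140219] [343.99112433 337.29577541]
```

View pics/w1.png

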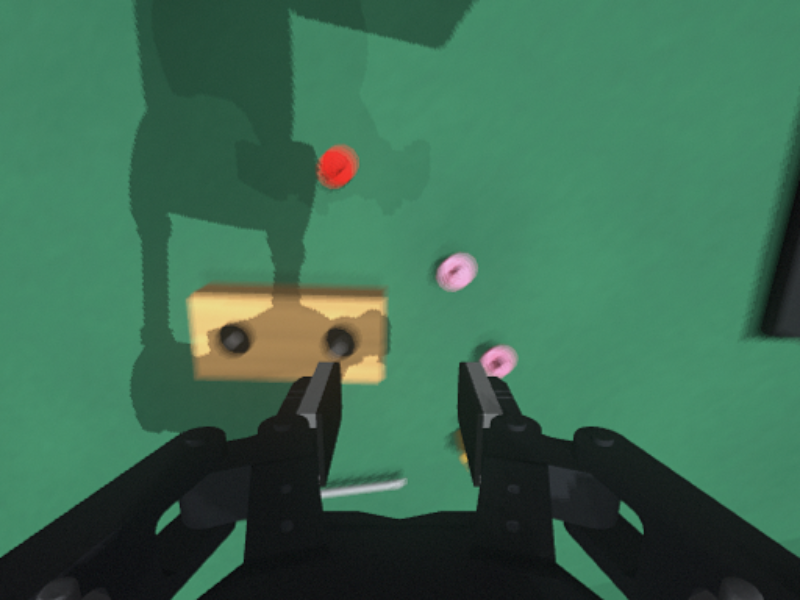

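Wrist view: fresh rivet at (341,343), matching the predicted (341,345). The jaws will lie along the rack. Moving over it and down to a low hover.

Call:
carry_out([
  [[-19,18,10],0],
  [[-18,18,10],0],
  [[0,0,20],0],
  [[0,0,20],0],
  [[0,0,10],0],
  [[0,0,0],0],
  [[0,0,0],0],
])

```text
clock: 2.55
position: [0.5308, -0.2535, 0.0848]
ee_rot: [-0.005, 0.809, 0.588, 0.002]
contact_force: [0.3, 0.1, -0.5]
width: 0.0401
```

```bash
cat > m.py <<'E'
from h import *
import pickle,sys
w=cam("wrist");s=cam("scene");t=cam("top");n=sys.argv[1];pickle.dump((w,s,t),open(n+".pkl","wb"))
cv2.imwrite(f"pics/{n}.png",cv2.resize(w[0],(800,600)))
st=manip.get_state();print(st["clock"],st["position"],st["ee_rot"].round(4),st["contact_force"].round(2))
E
python3 m.py w2; python3 - <<'E'
from h import *
import pickle
(f,K,T),_,_=pickle.load(open("w2.pkl","rb"))
print(proj(K,T,(.533,-.26,.0535))/.64,proj(K,T,(.533,-.26,.039))/.64)
E
```

```text
2.7 [ 0.53171893 -0.25440901  0.08601437] [-0.0038  0.8089  0.5879  0.0023] [ 0.41 -0.83 -0.19]
[388.89201724 337.51140075] [389.2524212  327.61147856]
```

View pics/w2.png

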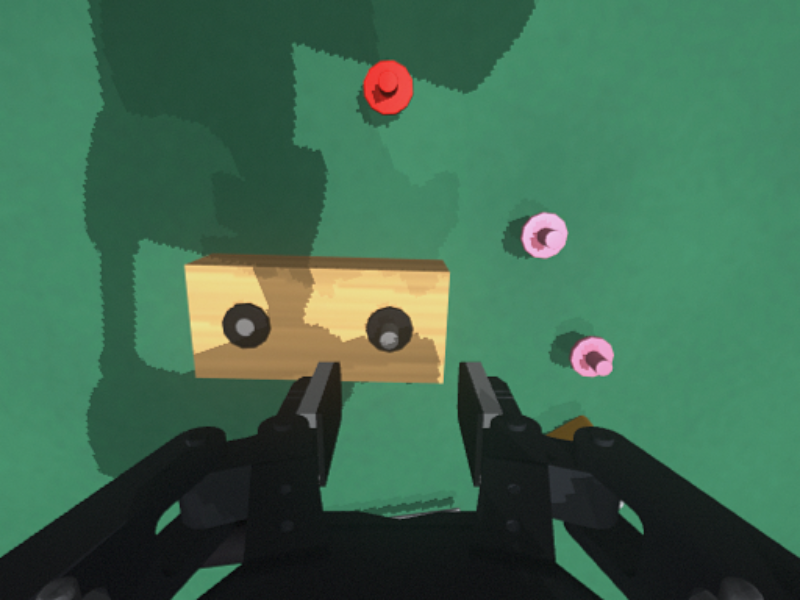

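Pin top at (388,339) and head at (389,329) in the wrist view, within 0.6 mm of my estimate. Descending.

Call:
carry_out([
  [[-5,3.5,5],0],
  [[0,0,12],0],
  [[0,0,12],0],
  [[0,0,10],0],
  [[0,0,3],0],
  [[0,0,0],0],
  [[0,0,0],0],
])

```text
clock: 3.28
position: [0.5382, -0.2636, 0.0477]
ee_rot: [0.003, 0.808, 0.588, 0.004]
contact_force: [-0.2, 0.8, 0.0]
width: 0.0399
```

```bash
python3 m.py w3; python3 - <<'E'
from h import *
import pickle
(f,K,T),(fs,Ks,Ts),_=pickle.load(open("w3.pkl","rb"))
p=proj(Ks,Ts,(.533,-.26,.045)).astype(int);a=fs[p[1]-40:p[1]+40,p[0]-50:p[0]+50]
cv2.imwrite("pics/w3c.png",np.hstack([cv2.resize(f[170:330,160:360],(500,400)),cv2.resize(a,(300,240),interpolation=2).repeat(1,0) if 0 else cv2.copyMakeBorder(cv2.resize(a,(300,240)),0,160,0,0,0)]))
E
```

```text
3.4333 [ 0.53849093 -0.2636676   0.04815989] [0.0031 0.8085 0.5885 0.0046] [ 0.01 -0.84  0.45]
```

View pics/w3c.png

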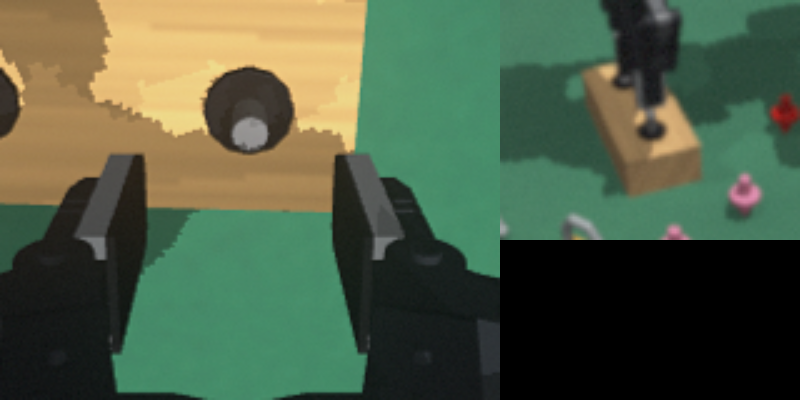

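Overshot about 6 mm along tool y; correcting, then lowering.

Call:
carry_out([
  [[2,-4,0],0],
  [[0,-2,2],0],
  [[0,0,2],0],
  [[0,0,0],0],
  [[0,0,0],0],
])

```text
clock: 3.85
position: [0.5335, -0.2597, 0.0452]
ee_rot: [0.004, 0.808, 0.589, 0.005]
contact_force: [-0.5, 0.6, 0.3]
width: 0.0396
```

```bash
python3 m.py w4; python3 - <<'E'
from h import *
import pickle
(f,K,T),_,_=pickle.load(open("w4.pkl","rb"))
p=ray(K,T,*0*np.array([0,0]),.05)
t=f[200:245,225:290]
g=cv2.cvtColor(f,cv2.COLOR_BGR2GRAY);b=cv2.inRange(g,110,200)
m=cv2.inRange(cv2.cvtColor(f,cv2.COLOR_BGR2HSV),(0,0,95),(180,40,220))
n,l,s,c=cv2.connectedComponentsWithStats(m)
for i in range(1,n):
    if s[i,4]>15 and 200<c[i][0]<320: print(s[i],c[i],ray(K,T,*c[i],.0535))
print(proj(K,T,(.5335,-.2602,.0535)))
E
```

```text
4.0 [ 0.53363273 -0.25985593  0.04525323] [0.0043 0.8084 0.5886 0.0051] [-0.66 -0.85  0.29]
[250 227  13  14 128] [255.9921875 233.171875 ] [ 0.53376188 -0.2605671   0.0535    ]
[309 265  10   9  43] [312.1627907 268.1627907] [ 0.56716518 -0.23452509  0.0535    ]
[256.44155055 232.61617801]
```

Call:
carry_out([
  [[-0.5,0,3],0],
  [[0,0,1],0],
  [[0,0,0],0],
  [[0,0,0],0],
])

```text
clock: 4.33
position: [0.5337, -0.2606, 0.0408]
ee_rot: [0.004, 0.808, 0.589, 0.005]
contact_force: [-0.0, -0.7, 1.0]
width: 0.0399
```

Call:
carry_out([
  [[0,0,0],0],
  [[0,0,0],0],
  [[0,0,0],0],
  [[0,0,0],0],
  [[0,0,0],0],
  [[0,0,0],0],
  [[0,0,0],0],
  [[0,0,0],0],
], fingers=0, squeeze=50)

```text
clock: 5.0
position: [0.5339, -0.2607, 0.0408]
ee_rot: [0.004, 0.808, 0.589, 0.005]
contact_force: [-0.3, -0.5, -0.7]
width: -0.0003
```

Call:
carry_out([
  [[0,0,-6],0],
  [[0,0,-6],0],
  [[0,0,-8],0],
  [[0,0,-8],0],
  [[0,0,-12],0],
  [[0,0,0],0],
])

```text
clock: 5.5
position: [0.5336, -0.2608, 0.0852]
ee_rot: [0.005, 0.808, 0.589, 0.005]
contact_force: [0.8, -0.3, -0.0]
width: 0.0
```

```bash
python3 m.py w5
```

```text
5.65 [ 0.53182133 -0.25973389  0.08233622] [0.0025 0.8085 0.5885 0.0044] [ 0.86  0.18 -0.71]
```

View pics/w5.png

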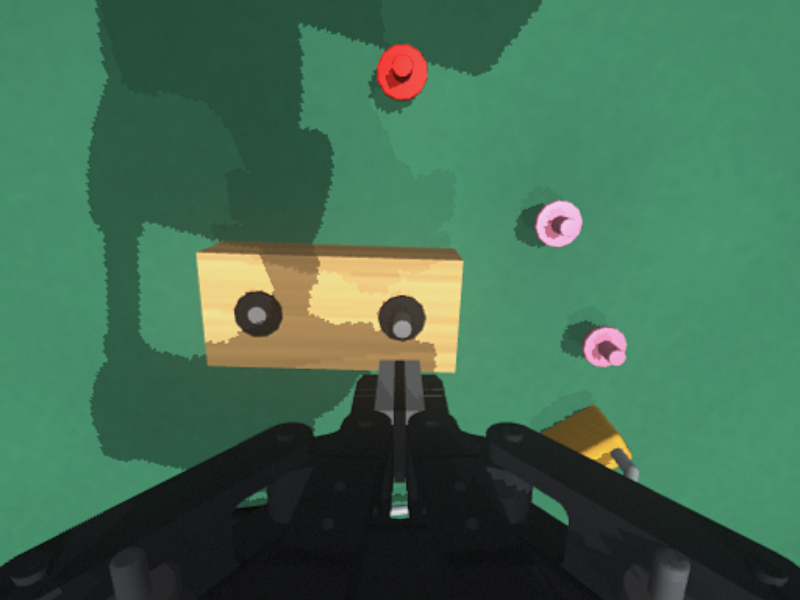

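The grip missed: the fingers closed to 0 and the rivet is still in place at (402,327). Checking where the TCP projects against the seen fingertip, (400,362).

```bash
python3 - <<'E'
from h import *
import pickle
(f,K,T),(fs,Ks,Ts),(ft,Kt,Tt)=pickle.load(open("w5.pkl","rb"))
tcp=np.array([0.53182133,-0.25973389,0.08233622]);Ty=np.array([.951,-.309,0])
for a in(-.011,0,.011):print(a,proj(K,T,tcp+a*Ty)/.64, proj(K,T,tcp+a*Ty+[0,0,.019])/.64)
d=manip.get_image("wrist");M=np.array(d["mount"]);print(M.round(4))
(f,K,T),(fs,Ks,Ts),(ft,Kt,Tt)=pickle.load(open("w4.pkl","rb"))
from scipy.spatial.transform import Rotation as R
print(f.shape)
f5,_,_=pickle.load(open("w5.pkl","rb"))[2];p=proj(Kt,Tt,tcp).astype(int)
p2=proj(Ks,Ts,tcp).astype(int);fs5=pickle.load(open("w5.pkl","rb"))[1][0]
print(p,p2,proj(Kt,Tt,(.5335,-.2602,.0535)),proj(Ks,Ts,(.5335,-.2602,.0535)))
a=f5[p[1]-40:p[1]+40,p[0]-50:p[0]+50].copy();b=fs5[p2[1]-40:p2[1]+40,p2[0]-50:p2[0]+50].copy()
o=[]
for c in(a,b):
    c=cv2.resize(c,(400,320),interpolation=2);cv2.circle(c,(202,162),3,(0,0,255),1);o.append(c)
cv2.imwrite("pics/c5.png",np.hstack(o))
E
```

```text
-0.011 [402.88547966 321.41746231] [403.47709883 338.77304239]
0 [402.76357095 347.0701233 ] [403.33031982 366.92022526]
0.011 [402.64582977 371.84583393] [403.18910153 394.00105286]
[[ 1.000e+00  1.000e-04 -2.000e-04 -1.000e-03]
 [-0.000e+00  9.612e-01  2.758e-01 -6.950e-02]
 [ 2.000e-04 -2.758e-01  9.612e-01 -1.683e-01]
 [ 0.000e+00  0.000e+00  0.000e+00  1.000e+00]]
(384, 512, 3)
[344 202] [226 142] [341.84150848 204.61081598] [227.10338068 152.53469024]
```

View pics/c5.png

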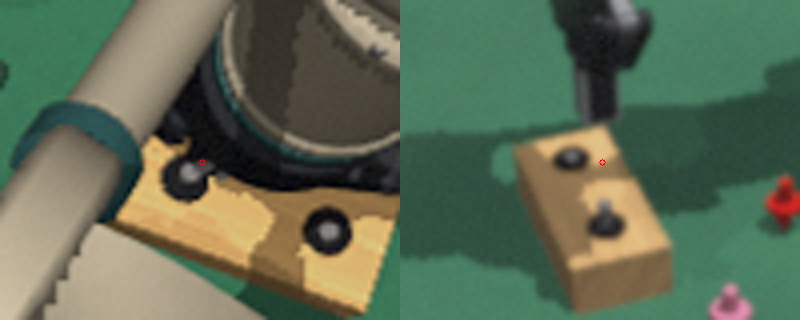

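```bash
python3 - <<'E'
from h import *
import pickle
(f,K,T),(fs,Ks,Ts),_=pickle.load(open("w5.pkl","rb"))
tcp=np.array([0.53182133,-0.25973389,0.08233622]);Ty=np.array([.951,-.309,0])
for z in(0,.01,.015,.02,.025,.03,.035,.04):
    print(z,[(proj(K,T,tcp+a*Ty+[0,0,z])/.64)[1].round(1) for a in(-.011,-.003,0,.011)],[proj(Ks,Ts,tcp+a*Ty+[0,0,z]).round(1) for a in(-.011,0,.011)])
E
ls; python3 -c "
from rig import manip;s=manip.get_state();print(s['clock'],s['position'],s['qpos'],s['width'])"
```

```text
0 [np.float64(321.4), np.float64(340.2), np.float64(347.1), np.float64(371.8)] [array([231.6, 141. ]), array([227. , 142.1]), array([222.4, 143.2])]
0.01 [np.float64(330.1), np.float64(349.8), np.float64(357.0), np.float64(382.9)] [array([231.3, 137.3]), array([226.7, 138.4]), array([222. , 139.6])]
0.015 [np.float64(334.8), np.float64(355.0), np.float64(362.4), np.float64(388.9)] [array([231.2, 135.5]), array([226.6, 136.6]), array([221.9, 137.7])]
0.02 [np.float64(339.8), np.float64(360.5), np.float64(368.1), np.float64(395.3)] [array([231.1, 133.6]), array([226.4, 134.7]), array([221.7, 135.8])]
0.025 [np.float64(345.1), np.float64(366.3), np.float64(374.1), np.float64(402.0)] [array([230.9, 131.7]), array([226.3, 132.8]), array([221.5, 133.9])]
0.03 [np.float64(350.7), np.float64(372.5), np.float64(380.6), np.float64(409.2)] [array([230.8, 129.8]), array([226.1, 130.9]), array([221.4, 132. ])]
0.035 [np.float64(356.7), np.float64(379.2), np.float64(387.4), np.float64(416.8)] [array([230.7, 127.9]), array([226., 129.]), array([221.2, 130.1])]
0.04 [np.float64(363.1), np.float64(386.2), np.float64(394.7), np.float64(424.8)] [array([230.5, 125.9]), array([225.8, 127.1]), array([221. , 128.2])]
c0.pkl
c1.pkl
h.py
m.py
pics
w2.pkl
w3.pkl
w4.pkl
w5.pkl
5.7 [ 0.53152333 -0.25952694  0.08181902] [-0.57613288  0.3884583   1.66104297  0.00733992  1.08528663 -1.83806682] -0.00030575764116238944
```

Both cameras put the real fingertip 25–40 mm above the reported TCP, so the fingers closed above the pin. A gentle touch on bare wood in the middle of the rack will give the true tip height.

Call:
carry_out([
  [[-18,1,0],0],
  [[-17,1,0],0],
  [[0,0,12],0],
  [[0,0,12],0],
  [[0,0,10],0],
  [[0,0,0],0],
  [[0,0,0],0],
])

```text
clock: 6.28
position: [0.5203, -0.2928, 0.0422]
ee_rot: [-0.001, 0.808, 0.589, 0.003]
contact_force: [-0.4, 0.2, 0.0]
width: -0.0004
```

Call:
carry_out([
  [[0,0,2],0],
  [[0,0,2],0],
  [[0,0,2],0],
  [[0,0,2],0],
  [[0,0,0],0],
])

```text
clock: 6.7
position: [0.521, -0.2921, 0.0343]
ee_rot: [-0.001, 0.808, 0.589, 0.003]
contact_force: [-0.5, 0.6, -0.3]
width: -0.0001
```

Call:
carry_out([
  [[0,0,2],0],
  [[0,0,2],0],
  [[0,0,2],0],
  [[0,0,0],0],
])

```text
clock: 7.03
position: [0.5216, -0.2923, 0.0285]
ee_rot: [-0.0, 0.808, 0.589, 0.004]
contact_force: [-0.4, 0.7, 0.0]
width: -0.0001
```

Call:
carry_out([
  [[0,0,2],0],
  [[0,0,2],0],
  [[0,0,0],0],
])

```text
clock: 7.28
position: [0.5217, -0.2923, 0.0242]
ee_rot: [-0.0, 0.808, 0.589, 0.004]
contact_force: [0.5, -0.4, 0.2]
width: -0.0003
```

Call:
carry_out([
  [[0,0,2],0],
  [[0,0,1],0],
  [[0,0,0],0],
])

```text
clock: 7.53
position: [0.5216, -0.2923, 0.0207]
ee_rot: [-0.0, 0.808, 0.589, 0.004]
contact_force: [-0.2, 0.6, -0.3]
width: 0.0
```

Call:
carry_out([
  [[0,0,2],0],
  [[0,0,1],0],
  [[0,0,0],0],
])

```text
clock: 7.78
position: [0.5217, -0.2923, 0.0174]
ee_rot: [-0.0, 0.808, 0.589, 0.004]
contact_force: [-0.3, -0.2, 0.2]
width: 0.0003
```

Call:
carry_out([
  [[0,0,1.5],0],
  [[0,0,1],0],
  [[0,0,0],0],
])

```text
clock: 8.03
position: [0.5217, -0.2923, 0.0146]
ee_rot: [-0.0, 0.808, 0.589, 0.004]
contact_force: [0.5, 0.4, -0.0]
width: 0.0002
```

Call:
carry_out([
  [[0,0,1.5],0],
  [[0,0,1],0],
  [[0,0,0],0],
])

```text
clock: 8.28
position: [0.5218, -0.2923, 0.0119]
ee_rot: [-0.0, 0.808, 0.589, 0.004]
contact_force: [-0.1, 0.6, 0.1]
width: -0.0002
```

Call:
carry_out([
  [[0,0,1.5],0],
  [[0,0,1],0],
  [[0,0,0],0],
])

```text
clock: 8.53
position: [0.5219, -0.2924, 0.0094]
ee_rot: [-0.0, 0.808, 0.589, 0.004]
contact_force: [0.3, -0.5, 1.4]
width: 0.0001
```

Call:
carry_out([
  [[0,0,0.7],0],
  [[0,0,0],0],
])

```text
clock: 8.7
position: [0.522, -0.2925, 0.0096]
ee_rot: [0.0, 0.808, 0.589, 0.004]
contact_force: [0.1, 0.2, 0.3]
width: 0.0005
```

```bash
python3 m.py w6; python3 - <<'E'
from h import *
import pickle
(f,K,T),(fs,Ks,Ts),_=pickle.load(open("w6.pkl","rb"))
p=proj(Ks,Ts,(.5218,-.2923,.035)).astype(int);a=fs[p[1]-45:p[1]+35,p[0]-50:p[0]+50]
cv2.imwrite("pics/w6c.png",np.hstack([cv2.resize(f[140:300,160:360],(400,320)),cv2.resize(a,(400,320),interpolation=2)]))
E
```

```text
8.85 [ 0.52209348 -0.29252954  0.00941287] [2.000e-04 8.078e-01 5.894e-01 3.800e-03] [-0.95  0.22  1.31]
```

View pics/w6c.png

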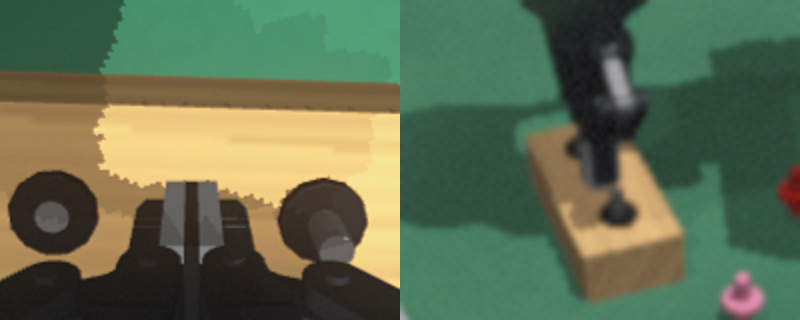

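```bash
python3 - <<'E'
from h import *
import pickle
from scipy.spatial.transform import Rotation as R
(f,K,T),(fs,Ks,Ts),_=pickle.load(open("w6.pkl","rb"))
P=np.array([0.52209348,-0.29252954,0.00941287]);Rm=R.from_quat([.8078,.5894,.0038,.0002]).as_matrix()
pix=lambda u,v:(160+u/2,140+v/2)
for z in(.035,.04): print(z,[((ray(K,T,*pix(u,v),z)-P)@Rm*1000).round(1) for u,v in((166,183),(217,183),(191,183))])
print("pin",[((ray(K,T,*pix(338,248),.0535)-P)@Rm*1000).round(1)],ray(K,T,*pix(338,248),.0535),ray(K,T,*pix(322,222),.039))
print("spent",ray(K,T,*pix(52,217),.0395))
u=(400*0+195)/4-50;v=185/4-45;p=proj(Ks,Ts,(.5218,-.2923,.035)).astype(int)
print(((ray(Ks,Ts,p[0]+u,p[1]+v,.035)-P)@Rm*1000).round(1))
E
```

```text
0.035 [array([ -7.6,  -7.9, -25.7]), array([  6. ,  -7.9, -25.6]), array([ -0.9,  -7.9, -25.6])]
0.04 [array([ -7.4, -10.1, -30.7]), array([  5.8, -10.1, -30.6]), array([ -0.9, -10.1, -30.6])]
pin [array([ 34.5,   1.1, -43.9])] [ 0.533418   -0.26020755  0.0535    ] [ 0.53379713 -0.26093162  0.039     ]
spent [ 0.51019586 -0.32829643  0.0395    ]
[  0.8   4.2 -25.6]
```

Call:
carry_out([
  [[0,0,1],0],
  [[0,0,1],0],
])

```text
clock: 9.02
position: [0.5221, -0.2925, 0.0094]
ee_rot: [0.0, 0.808, 0.59, 0.004]
contact_force: [-2.6, 0.5, 9.1]
width: 0.0003
```

Call:
carry_out([
  [[0,0,1.5],0],
  [[0,0,1],0],
])

```text
clock: 9.18
position: [0.5221, -0.2926, 0.0094]
ee_rot: [0.001, 0.808, 0.59, 0.004]
contact_force: [-1.5, 0.7, 4.6]
width: 0.0
```

The true tip is 25.6 mm above the reported z: firm contact with the rack top came at a reading of 0.0094. Retrying the grasp with that offset.

Call:
carry_out([
  [[0,0,-15],0],
  [[0,0,-15],0],
  [[0,0,-10],0],
  [[17,0,0],0],
  [[17,0,0],0],
  [[0,0,0],0],
  [[0,0,0],0],
], fingers=32)

```text
clock: 9.77
position: [0.5322, -0.2602, 0.0511]
ee_rot: [0.001, 0.808, 0.589, 0.004]
contact_force: [0.5, -0.2, -0.3]
width: 0.0319
```

Call:
carry_out([
  [[0,0,10],0],
  [[0,0,10],0],
  [[0,0,8],0],
  [[0,0,0],0],
  [[0,0,0],0],
])

```text
clock: 10.18
position: [0.5309, -0.2618, 0.0184]
ee_rot: [-0.0, 0.808, 0.589, 0.003]
contact_force: [-0.4, 0.1, -0.1]
width: 0.0319
```

Call:
carry_out([
  [[2,1.5,2],0],
  [[0,0,1],0],
  [[0,0,0],0],
])

```text
clock: 10.43
position: [0.5324, -0.2607, 0.014]
ee_rot: [-0.001, 0.809, 0.588, 0.002]
contact_force: [-0.3, -0.4, 0.9]
width: 0.0322
```

Call:
carry_out([
  [[0,0,0],0],
  [[0,0,0],0],
  [[0,0,0],0],
  [[0,0,0],0],
  [[0,0,0],0],
  [[0,0,0],0],
], fingers=0)

```text
clock: 10.93
position: [0.5331, -0.2604, 0.015]
ee_rot: [-0.0, 0.809, 0.588, 0.003]
contact_force: [0.9, 0.4, -0.8]
width: 0.0064
```

Call:
carry_out([
  [[0,0,0],0],
  [[0,0,0],0],
])

```text
clock: 11.1
position: [0.5331, -0.2604, 0.015]
ee_rot: [-0.0, 0.809, 0.588, 0.003]
contact_force: [-0.1, 0.3, -0.5]
width: 0.0058
```

Call:
carry_out([
  [[0,0,-5],0],
  [[0,0,-8],0],
  [[0,0,-10],0],
  [[0,0,-10],0],
  [[0,0,-10],0],
  [[0,0,-10],0],
  [[0,0,-10],0],
  [[0,0,-10],0],
  [[0,0,0],0],
])

```text
clock: 11.85
position: [0.5339, -0.2621, 0.0982]
ee_rot: [0.002, 0.809, 0.588, 0.003]
contact_force: [1.7, -0.3, -1.4]
width: 0.0063
```

```bash
python3 m.py w7; python3 - <<'E'
from h import *
import pickle
(f,K,T),(fs,Ks,Ts),_=pickle.load(open("w7.pkl","rb"))
p=proj(Ks,Ts,(.533,-.2604,.10)).astype(int);a=fs[p[1]-40:p[1]+60,p[0]-50:p[0]+50]
cv2.imwrite("pics/w7c.png",np.hstack([cv2.resize(f[180:340,160:360],(500,400)),cv2.resize(a,(300,300),interpolation=2) if 0 else cv2.resize(a,(400,400),interpolation=2)[:,50:350]]))
E
```

```text
12.0 [ 0.53220591 -0.2610275   0.09533497] [-2.000e-04  8.086e-01  5.883e-01  2.500e-03] [ 0.16 -0.41 -0.92]
```

View pics/w7c.png

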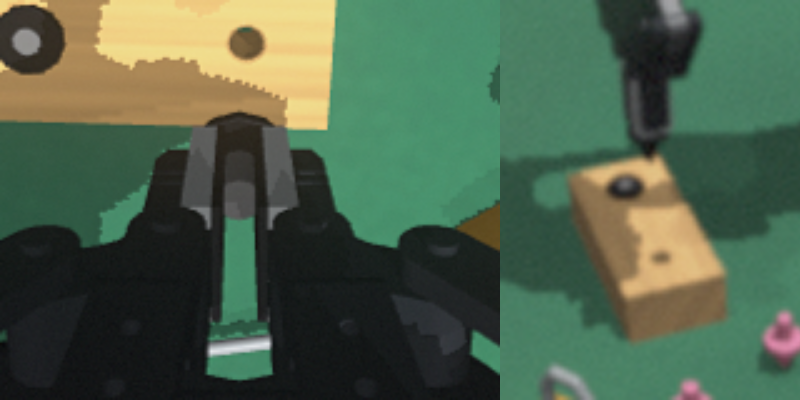

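Rivet held: pin top at crop (239,200), head just below the tips, rack hole empty. Carrying it to the cover with the hole kept in the wrist camera's view.

Call:
carry_out([
  [[0,0,-15],0],
  [[15,-2,-15],0],
  [[30,-6,-8],0],
  [[35,-7,0],0],
  [[35,-7,0],0],
  [[35,-7,0],0],
  [[35,-7,0],0],
  [[35,-7,0],0],
  [[35,-7,0],0],
  [[35,-7,0],0],
])

```text
clock: 12.83
position: [0.5637, 0.037, 0.1262]
ee_rot: [-0.006, 0.813, 0.583, -0.004]
contact_force: [-0.6, -0.4, 0.1]
width: 0.0064
```

Call:
carry_out([
  [[33,-4,0],0],
  [[33,-4,0],0],
  [[30,-4,0],0],
  [[20,-3,0],0],
  [[0,0,0],0],
  [[0,0,0],0],
  [[0,0,0],0],
])

```text
clock: 13.42
position: [0.5817, 0.1659, 0.1187]
ee_rot: [-0.011, 0.81, 0.587, -0.009]
contact_force: [-0.7, 0.2, -0.2]
width: 0.0062
```

```bash
python3 m.py w8; python3 - <<'E'
from h import *
import pickle
(f,K,T),(fs,Ks,Ts),(ft,Kt,Tt)=pickle.load(open("w8.pkl","rb"))
print(proj(K,T,(.56,.166,.084)),proj(K,T,(.56,.166,.075)))
E
```

```text
13.5667 [0.58201251 0.16473108 0.11927876] [-0.0107  0.8103  0.5858 -0.0087] [-0.42 -0.58 -1.41]
[247.73943595 182.90589888] [248.06548518 180.3996    ]
```

View pics/w8.png

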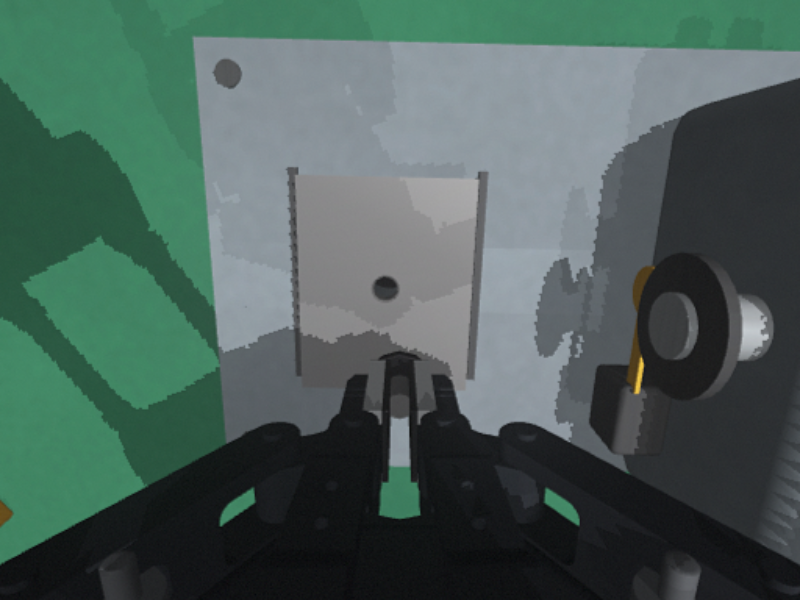

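```bash
python3 - <<'E'
from h import *
import pickle
from scipy.spatial.transform import Rotation as R
s=manip.get_state()
(f,K,T),(fs,Ks,Ts),(ft,Kt,Tt)=pickle.load(open("w8.pkl","rb"))
P=np.array([0.58201251,0.16473108,0.11927876]);q=np.array([-0.0107,0.8103,0.5858,-0.0087]);Rm=R.from_quat(q[[1,2,3,0]]).as_matrix()
M=np.eye(4);M[:3,:3]=Rm.T;M[:3,3]=-Rm.T@P; Tc=M@T
def tr(u,v,z): return (ray(K,Tc,u*.64,v*.64,z)*1000).round(1)
print("pintop",tr(399.5,405,-.0385),"head front edge",tr(400,353,-.024),tr(400,353,-.020))
hb=blob(f,246.5,184.5,8,70);print(hb)
for z in(.07,.075,.08,.085):
    c=[ray(K,T,u*.64,v*.64,z) for u,v in((296,177),(480,180))];e=[ray(K,T,u*.64,v*.64,z) for u,v in((303,386),(467,386))]
    print(z,"w",np.linalg.norm(c[0]-c[1]),np.linalg.norm(e[0]-e[1]),"len",np.linalg.norm((c[0]+c[1]-e[0]-e[1])/2),"hole",ray(K,T,*hb,z),"ctr",sum(c+e)/4)
ht=(110.9165,182.9398);hs=(376.96,266.627)
print(tri((Kt,Tt,*ht),(K,T,*hb)),tri((K,T,*hb),(Ks,Ts,*hs)))
print(s["position"],Rm.round(4).tolist())
E
```

```text
pintop [  0.1   0.6 -38.5] head front edge [  0.3 -11.3 -24. ] [  0.3  -9.7 -20. ]
(np.float64(246.40343213728548), np.float64(182.57410296411857))
0.07 w 0.08602997320760404 0.08616884278557457 len 0.10509971852955262 hole [0.56216334 0.16377982 0.07      ] ctr [0.563835   0.16395457 0.07      ]
0.075 w 0.08406535249888442 0.08420105078621613 len 0.10269961219678077 hole [0.56119984 0.16427192 0.075     ] ctr [0.56283333 0.16444268 0.075     ]
0.08 w 0.0821007317901648 0.08223325878685768 len 0.10029950586400886 hole [0.56023635 0.16476403 0.08      ] ctr [0.56183166 0.16493079 0.08      ]
0.085 w 0.08013611108144514 0.08026546678749925 len 0.0978993995312371 hole [0.55927285 0.16525613 0.085     ] ctr [0.56082999 0.16541891 0.085     ]
[0.55893274 0.16553151 0.08798695] [0.55920716 0.16537901 0.08522588]
[0.58201251 0.16473108 0.11927876] [[0.3135, 0.9492, -0.0266], [0.9496, -0.3134, 0.0071], [-0.0016, -0.0275, -0.9996]]
```

Hole mouth at wrist px (385,288), giving about (0.5607, 0.165) with the cover top near z 0.084. The rivet axis sits 0.6 mm along tool y from the TCP. Moving over the hole.

Call:
carry_out([
  [[-3.5,-11,4],0],
  [[-3,-10,6],0],
  [[0,0,8],0],
  [[0,0,6],0],
  [[0,0,0],0],
  [[0,0,0],0],
])

```text
clock: 14.07
position: [0.5609, 0.1591, 0.0954]
ee_rot: [-0.009, 0.813, 0.582, -0.008]
contact_force: [-0.3, 0.6, 0.2]
width: 0.0061
```

```bash
cat > st.py <<'E'
from h import *
from scipy.spatial.transform import Rotation as R
import sys
s=manip.get_state();q=s["ee_rot"];Rm=R.from_quat(q[[1,2,3,0]]).as_matrix()
tgt=np.array([.5607,.165,.084]);tip=s["position"]+Rm@[.0001,.0006,-.003]
print(s["clock"],s["position"].round(4),"zax",Rm[:,2].round(4),"tip->hole tool mm",((tgt-tip)@Rm*1000).round(2),"tipz",tip[2].round(4),s["contact_force"].round(1))
E
python3 st.py
```

```text
14.0667 [0.5609 0.1591 0.0954] zax [-0.0233  0.0061 -0.9997] tip->hole tool mm [ 5.42 -2.41 14.39] tipz 0.0983 [-0.3  0.6  0.2]
```

Call:
carry_out([
  [[3,-1.2,2],0],
  [[2.4,-1.2,2],0],
  [[0,0,0],0],
  [[0,0,0],0],
])

```text
clock: 14.4
position: [0.5623, 0.1651, 0.0913]
ee_rot: [-0.009, 0.813, 0.582, -0.007]
contact_force: [-0.2, 0.2, 0.4]
width: 0.0059
```

```bash
python3 st.py; python3 m.py w9; python3 - <<'E'
from h import *
import pickle
(f,K,T),(fs,Ks,Ts),(ft,Kt,Tt)=pickle.load(open("w9.pkl","rb"))
p=proj(Ks,Ts,(.56,.165,.09)).astype(int)
cv2.imwrite("pics/w9c.png",np.hstack([cv2.resize(f[180:300,180:330],(450,360),interpolation=2),cv2.resize(fs[p[1]-45:p[1]+35,p[0]-40:p[0]+35],(338,360),interpolation=2)]))
print(proj(K,T,(.5607,.165,.084)),p)
E
```

```text
14.4 [0.5623 0.1651 0.0913] zax [-0.0214  0.0064 -0.9998] tip->hole tool mm [-0.76 -1.95 10.32] tipz 0.0943 [-0.2  0.2  0.4]
14.55 [0.562151   0.1650618  0.09137074] [-0.0089  0.8132  0.5819 -0.0069] [-0.6   0.14 -0.37]
[255.92808945 220.58090994] [377 264]
```

View pics/w9c.png

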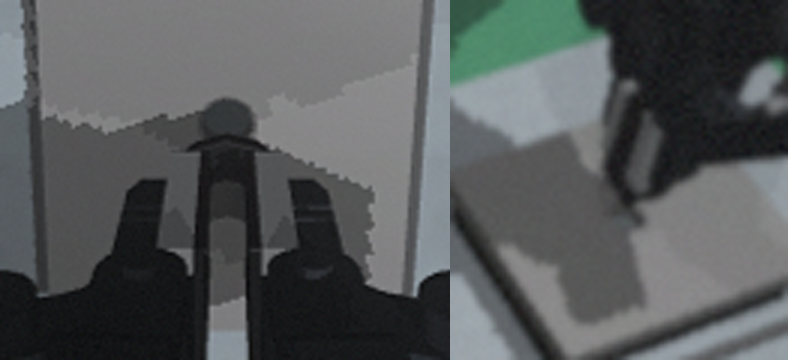

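The hole, at wrist (256,220), matches the prediction of (256,220.6). That was my 12th picture, so the rest goes by numbers and force. Closing the last 2 mm and descending.

Call:
carry_out([
  [[-0.8,-2,1],0],
  [[0,0,1],0],
  [[0,0,0],0],
  [[0,0,0],0],
])

```text
clock: 14.88
position: [0.5598, 0.1651, 0.0896]
ee_rot: [-0.009, 0.813, 0.582, -0.007]
contact_force: [-0.2, -0.2, -0.5]
width: 0.0061
```

```bash
python3 st.py
```

```text
14.8833 [0.5598 0.1651 0.0896] zax [-0.021   0.0064 -0.9998] tip->hole tool mm [0.15 0.43 8.54] tipz 0.0926 [-0.2 -0.2 -0.5]
```

Call:
carry_out([
  [[0,0.3,2.5],0],
  [[0,0,2.5],0],
  [[0,0,2.5],0],
  [[0,0,2],0],
  [[0,0,0],0],
])

```text
clock: 15.3
position: [0.5599, 0.1649, 0.0791]
ee_rot: [-0.009, 0.813, 0.582, -0.007]
contact_force: [-1.0, 0.7, 0.5]
width: 0.0063
```

```bash
python3 st.py
```

```text
15.3 [0.5599 0.1649 0.0791] zax [-0.0208  0.0064 -0.9998] tip->hole tool mm [ 0.23  0.07 -1.89] tipz 0.0821 [-1.   0.7  0.5]
```

Tip about at the mouth, no force yet. Continuing in small steps.

Call:
carry_out([
  [[0.2,0,1.5],0],
  [[0,0,1.5],0],
  [[0,0,0],0],
])

```text
clock: 15.55
position: [0.5597, 0.1652, 0.0755]
ee_rot: [-0.009, 0.813, 0.582, -0.007]
contact_force: [0.3, 1.1, 0.4]
width: 0.0065
```

Call:
carry_out([
  [[0,0,1.5],0],
  [[0,0,1.5],0],
  [[0,0,0],0],
])

```text
clock: 15.8
position: [0.5596, 0.1654, 0.0723]
ee_rot: [-0.009, 0.813, 0.582, -0.007]
contact_force: [0.2, -0.3, -0.8]
width: 0.006
```

```bash
python3 st.py
```

```text
15.8 [0.5596 0.1654 0.0723] zax [-0.0214  0.0068 -0.9997] tip->hole tool mm [-0.15  0.27 -8.75] tipz 0.0753 [ 0.2 -0.3 -0.8]
```

Call:
carry_out([
  [[0,0.2,1.5],0],
  [[0,0,1.5],0],
  [[0,0,1],0],
  [[0,0,0],0],
])

```text
clock: 16.13
position: [0.5596, 0.1655, 0.0679]
ee_rot: [-0.009, 0.813, 0.582, -0.007]
contact_force: [0.4, -0.0, -0.8]
width: 0.0064
```

Call:
carry_out([
  [[0,0,1],0],
  [[0,0,1],0],
  [[0,0,0],0],
])

```text
clock: 16.38
position: [0.5596, 0.1655, 0.0657]
ee_rot: [-0.009, 0.813, 0.582, -0.007]
contact_force: [0.4, -1.1, -0.8]
width: 0.0061
```

Call:
carry_out([
  [[0,0,1],0],
  [[0,0,0.7],0],
  [[0,0,0],0],
])

```text
clock: 16.63
position: [0.5597, 0.1657, 0.0645]
ee_rot: [-0.009, 0.813, 0.582, -0.006]
contact_force: [-0.3, -0.8, -0.6]
width: 0.0062
```

```bash
python3 st.py
```

```text
16.6333 [0.5597 0.1657 0.0645] zax [-0.0209  0.0072 -0.9998] tip->hole tool mm [ -0.39   0.12 -16.5 ] tipz 0.0675 [-0.3 -0.8 -0.6]
```

Call:
carry_out([
  [[0,0,0.8],0],
  [[0,0,0],0],
])

```text
clock: 16.8
position: [0.5597, 0.1656, 0.0641]
ee_rot: [-0.009, 0.813, 0.582, -0.006]
contact_force: [-0.7, 0.7, 0.0]
width: 0.0061
```

Call:
carry_out([
  [[0,0,0.8],0],
  [[0,0,0],0],
])

```text
clock: 16.97
position: [0.5597, 0.1656, 0.0635]
ee_rot: [-0.009, 0.813, 0.582, -0.006]
contact_force: [-0.9, 0.3, 1.1]
width: 0.0064
```

Call:
carry_out([
  [[0,0,0.8],0],
  [[0,0,0],0],
])

```text
clock: 17.13
position: [0.5597, 0.1656, 0.0628]
ee_rot: [-0.009, 0.813, 0.582, -0.006]
contact_force: [-0.3, -0.5, 1.8]
width: 0.0064
```

Call:
carry_out([
  [[0,0,0.8],0],
  [[0,0,0],0],
])

```text
clock: 17.3
position: [0.5597, 0.1656, 0.0621]
ee_rot: [-0.009, 0.813, 0.582, -0.006]
contact_force: [-0.5, -1.2, 2.1]
width: 0.0059
```

Call:
carry_out([
  [[0,0,0.8],0],
  [[0,0,0.8],0],
])

```text
clock: 17.47
position: [0.5597, 0.1657, 0.0606]
ee_rot: [-0.009, 0.813, 0.582, -0.006]
contact_force: [-1.5, -0.5, 4.0]
width: 0.0062
```

Call:
carry_out([
  [[0,0,0.8],0],
  [[0,0,0.8],0],
])

```text
clock: 17.63
position: [0.5597, 0.1656, 0.059]
ee_rot: [-0.009, 0.813, 0.582, -0.006]
contact_force: [-1.0, 0.7, 4.0]
width: 0.0064
```

Call:
carry_out([
  [[0,0,0.8],0],
  [[0,0,0.8],0],
])

```text
clock: 17.8
position: [0.5597, 0.1657, 0.0573]
ee_rot: [-0.009, 0.813, 0.582, -0.006]
contact_force: [-1.2, -1.0, 3.1]
width: 0.006
```

The force holds at about 4 N while the reading drops: the head is on the cover and the cover is sinking. Following it to the seat, staying well below the 13 N pin slide.

Call:
carry_out([
  [[0,0,0.8],0],
  [[0,0,0.8],0],
  [[0,0,0.8],0],
])

```text
clock: 18.05
position: [0.5597, 0.1657, 0.057]
ee_rot: [-0.009, 0.813, 0.582, -0.006]
contact_force: [-2.5, -0.9, 7.7]
width: 0.0061
```

Call:
carry_out([
  [[0,0,0.8],0],
  [[0,0,0.8],0],
])

```text
clock: 18.22
position: [0.5597, 0.1657, 0.057]
ee_rot: [-0.008, 0.813, 0.582, -0.005]
contact_force: [-3.4, 0.2, 7.7]
width: 0.0059
```

Call:
carry_out([
  [[0,0,0.8],0],
  [[0,0,0.8],0],
])

```text
clock: 18.38
position: [0.5597, 0.1657, 0.057]
ee_rot: [-0.008, 0.813, 0.582, -0.005]
contact_force: [-2.0, -0.1, 7.9]
width: 0.0061
```

Call:
carry_out([
  [[0,0,0.8],0],
  [[0,0,0.8],0],
])

```text
clock: 18.55
position: [0.5597, 0.1657, 0.057]
ee_rot: [-0.008, 0.813, 0.582, -0.005]
contact_force: [-1.4, 0.3, 8.2]
width: 0.0061
```

Seated: the reading stays at 0.0570 with about 8 N. Releasing and lifting off.

Call:
carry_out([
  [[0,0,0],0],
  [[0,0,0],0],
  [[0,0,0],0],
  [[0,0,0],0],
], fingers=30)

```text
clock: 18.88
position: [0.5603, 0.1655, 0.0559]
ee_rot: [-0.007, 0.813, 0.582, -0.004]
contact_force: [0.3, 1.2, -1.4]
width: 0.0297
```

Call:
carry_out([
  [[0,0,-4],0],
  [[0,0,-8],0],
  [[0,0,-10],0],
  [[0,0,-10],0],
  [[0,0,0],0],
  [[0,0,0],0],
])

```text
clock: 19.38
position: [0.5613, 0.1652, 0.091]
ee_rot: [-0.007, 0.813, 0.582, -0.004]
contact_force: [-0.5, 0.5, -0.3]
width: 0.0298
```

```bash
python3 m.py w10; python3 - <<'E'
from h import *
import pickle
(f,K,T),_,_=pickle.load(open("w10.pkl","rb"))
for z in(.0955,.0815):print(z,proj(K,T,(.5603,.1653,z)))
u,v=proj(K,T,(.5603,.1653,.0955)).astype(int)
g=cv2.cvtColor(f,cv2.COLOR_BGR2GRAY);print(g[v-26:v+12:2,u-24:u+25:3])
E
```

```text
19.5333 [0.56085575 0.16508932 0.09011757] [-0.0075  0.813   0.5822 -0.0049] [ 0.28 -0.19  0.14]
0.0955 [256.73080255 228.09910489]
0.0815 [256.60268878 220.16312082]
[[119 120 120 121 130 120 120 121 123 120 121 120 120 121 121 121 123]
 [119 122 131 132 132 122 117  68  36 106 119 122 121 119 121 120 121]
 [123 131 132 131 121  41  32  46  47  44  29  81 121 121 120 122 120]
 [121 129 133 125  44  46  45  41  43  47  42  42 119 119 120 120 119]
 [131 132 125  61  40  43  43  38  44  46  41  41  37 122 120 121 122]
 [131 131 116  26  44  40  38  41  44  46  46  42  41  76 120 120 122]
 [132 131 127  41  44  38  40  38  42  45  45  41  37  48 120 119 135]
 [131 131  72  42  41  37  39  40  43  45  44  40  39  41 120 122 134]
 [130 132  52  41  41  40  39  50  54  56  33  40  39  29 123 133 135]
 [130 130  31  43  41  29  48  50  55  57  35  30  30  27 124 135 133]
 [129 129  33  43  42  30  46  47  53  57  45  35  33  28 125 128 132]
 [128 132  60  41  33  30  47  78 114  71  48  32  32  31  85  93 133]
 [123  80  79  41  38  33  79 133 134 136  48  31  33  32  85  83 134]
 [ 82  82  82  32  33  30 134 131 132  98  65  33  31  42  85  84  82]
 [ 83  81  83  31  34  29 132 131 130 125  79  33  30  57  85  85  84]
 [ 80  81  82  78  28  29 108 112 123  80  72  34  38  85  85  84  85]
 [ 82  82  82  81  54  32  77  81  80  83  39  33  85  82  82  83  84]
 [ 82  82  80  82  85  39  25  78  81  67  30  65  84  83  83  83  84]
 [ 82  83  82  80  81  84  80  54  36  62  86  83  83  83  84  83  83]]
```

The head centre is at wrist (256,221) and the pin top at (257,230), so the rivet is seated with its pin still up. Closing the fingers and coming down on the pin.

Call:
carry_out([
  [[0,0,0],0],
  [[0,0,0],0],
  [[0,0,0],0],
  [[0,0,0],0],
  [[0,0,0],0],
  [[0,0,0],0],
], fingers=0)

```text
clock: 20.03
position: [0.5594, 0.1649, 0.0883]
ee_rot: [-0.008, 0.813, 0.582, -0.007]
contact_force: [-0.5, 0.1, -0.7]
width: 0.0
```

Call:
carry_out([
  [[0,0,4],0],
  [[0,0,4],0],
  [[0,0,4],0],
  [[0,0,2],0],
  [[0,0,0],0],
  [[0,0,0],0],
])

```text
clock: 20.53
position: [0.5585, 0.1648, 0.072]
ee_rot: [-0.009, 0.813, 0.582, -0.007]
contact_force: [-0.6, -0.2, -0.2]
width: -0.0004
```

```bash
python3 st.py
```

```text
20.5333 [0.5585 0.1648 0.072 ] zax [-0.0221  0.0057 -0.9997] tip->hole tool mm [ 0.73  1.14 -9.03] tipz 0.075 [-0.6 -0.2 -0.2]
```

Call:
carry_out([
  [[0.7,1.5,0],0],
  [[0,0,0.7],0],
  [[0,0,0],0],
])

```text
clock: 20.78
position: [0.5604, 0.1651, 0.0712]
ee_rot: [-0.009, 0.813, 0.582, -0.007]
contact_force: [-0.3, -1.0, -0.8]
width: -0.0001
```

Call:
carry_out([
  [[0,0,1],0],
  [[0,0,0.8],0],
  [[0,0,0],0],
])

```text
clock: 21.03
position: [0.561, 0.1652, 0.0709]
ee_rot: [-0.008, 0.813, 0.582, -0.007]
contact_force: [-0.3, 0.9, -0.6]
width: 0.0001
```

Call:
carry_out([
  [[0,0,1],0],
  [[0,0,1],0],
])

```text
clock: 21.2
position: [0.5615, 0.1653, 0.0704]
ee_rot: [-0.008, 0.813, 0.582, -0.006]
contact_force: [-2.6, -0.3, 9.4]
width: -0.0001
```

Contact on the pin top at 0.0704, where expected. Now pressing it in.

Call:
carry_out([
  [[0,-0.5,1.4],0],
  [[0,-0.3,1.4],0],
  [[0,0,1.4],0],
])

```text
clock: 21.45
position: [0.5616, 0.1653, 0.0704]
ee_rot: [-0.007, 0.813, 0.582, -0.004]
contact_force: [-2.4, -0.3, 8.0]
width: -0.0001
```

Call:
carry_out([
  [[0,0,1.7],0],
  [[0,0,1.7],0],
  [[0,0,1.7],0],
])

```text
clock: 21.7
position: [0.5617, 0.1653, 0.0704]
ee_rot: [-0.006, 0.813, 0.583, -0.003]
contact_force: [-3.3, -0.7, 10.9]
width: -0.0
```

Call:
carry_out([
  [[0,0,2.2],0],
  [[0,0,2.2],0],
])

```text
clock: 21.87
position: [0.5617, 0.1653, 0.07]
ee_rot: [-0.005, 0.813, 0.583, -0.002]
contact_force: [-3.4, -0.5, 12.9]
width: -0.0002
```

Call:
carry_out([
  [[0,0,2.5],0],
  [[0,0,2.5],0],
])

```text
clock: 22.03
position: [0.5618, 0.1653, 0.0693]
ee_rot: [-0.005, 0.813, 0.583, -0.001]
contact_force: [-3.8, -0.7, 13.5]
width: 0.0003
```

The pin slides at about 13 N. Continuing.

Call:
carry_out([
  [[0,-0.3,3],0],
  [[0,-0.3,3],0],
  [[0,-0.3,3],0],
  [[0,-0.3,3],0],
])

```text
clock: 22.37
position: [0.5619, 0.1653, 0.0662]
ee_rot: [-0.002, 0.812, 0.583, 0.002]
contact_force: [-3.0, -2.5, 11.9]
width: -0.0001
```

Call:
carry_out([
  [[0,-0.3,3],0],
  [[0,-0.3,3],0],
  [[0,-0.3,3],0],
  [[0,-0.3,3],0],
])

```text
clock: 22.7
position: [0.5621, 0.1653, 0.063]
ee_rot: [-0.0, 0.812, 0.584, 0.005]
contact_force: [-3.7, -0.3, 14.0]
width: 0.0006
```

Call:
carry_out([
  [[0,-0.6,3],0],
  [[0,-0.6,3],0],
  [[0,-0.6,3],0],
  [[0,-0.6,3],0],
])

```text
clock: 23.03
position: [0.5623, 0.1653, 0.0598]
ee_rot: [0.003, 0.812, 0.584, 0.008]
contact_force: [-2.9, -2.0, 13.0]
width: 0.0001
```

Call:
carry_out([
  [[0,-0.6,2.8],0],
  [[0,-0.6,2.8],0],
  [[0,-0.6,2.8],0],
])

```text
clock: 23.28
position: [0.5625, 0.1653, 0.058]
ee_rot: [0.005, 0.811, 0.584, 0.01]
contact_force: [-2.3, -1.1, 13.4]
width: -0.0
```

```bash
python3 st.py
```

```text
23.2833 [0.5625 0.1653 0.058 ] zax [ 0.0231  0.0038 -0.9997] tip->hole tool mm [ -0.63  -1.69 -23.06] tipz 0.061 [-2.3 -1.1 13.4]
```

Call:
carry_out([
  [[0,-0.6,2.6],0],
  [[0,-0.6,2.6],0],
])

```text
clock: 23.45
position: [0.5626, 0.1652, 0.0571]
ee_rot: [0.007, 0.811, 0.584, 0.012]
contact_force: [-3.3, -2.3, 12.6]
width: 0.0001
```

Call:
carry_out([
  [[0,-0.6,2.6],0],
  [[0,-0.6,2.6],0],
])

```text
clock: 23.62
position: [0.5627, 0.1652, 0.0563]
ee_rot: [0.008, 0.811, 0.585, 0.014]
contact_force: [-3.1, -0.3, 16.4]
width: 0.0001
```

Call:
carry_out([
  [[0,-0.6,2.6],0],
  [[0,-0.6,2.6],0],
])

```text
clock: 23.78
position: [0.5629, 0.1652, 0.0563]
ee_rot: [0.01, 0.811, 0.585, 0.016]
contact_force: [-3.8, -1.7, 16.4]
width: 0.0003
```

A hard stop at 0.0563, which is 14.1 mm of travel. The tool has tilted under load, so I'm lifting off and pressing once more squarely to confirm.

Call:
carry_out([
  [[0,0,-6],0],
  [[0,-3,-6],0],
  [[0,0,0],0],
  [[0,0,0],0],
  [[0,0,0],0],
])

```text
clock: 24.2
position: [0.5596, 0.1664, 0.07]
ee_rot: [0.01, 0.811, 0.585, 0.017]
contact_force: [0.7, -0.1, 0.4]
width: -0.0002
```

```bash
python3 st.py
```

```text
24.2 [0.5596 0.1664 0.07  ] zax [ 0.0391  0.0028 -0.9992] tip->hole tool mm [ -0.84   1.37 -10.95] tipz 0.073 [ 0.7 -0.1  0.4]
```

Call:
carry_out([
  [[0,4,0],0],
  [[0,3,4],0],
  [[0,0,4],0],
  [[0,0,3],0],
  [[0,0,0],0],
])

```text
clock: 24.62
position: [0.5674, 0.1639, 0.0567]
ee_rot: [0.01, 0.811, 0.585, 0.016]
contact_force: [-0.7, -0.3, 3.6]
width: -0.0003
```

Call:
carry_out([
  [[0,0,1.2],0],
  [[0,0,1.2],0],
  [[0,0,1.2],0],
])

```text
clock: 24.87
position: [0.5675, 0.1639, 0.0566]
ee_rot: [0.01, 0.811, 0.585, 0.016]
contact_force: [-2.2, -0.6, 8.0]
width: -0.0004
```

Call:
carry_out([
  [[0,0,2.2],0],
  [[0,0,2.2],0],
])

```text
clock: 25.03
position: [0.5677, 0.164, 0.0564]
ee_rot: [0.01, 0.811, 0.585, 0.017]
contact_force: [-5.4, -1.2, 16.7]
width: -0.0004
```

Call:
carry_out([
  [[0,0,2.8],0],
  [[0,0,2.8],0],
])

```text
clock: 25.2
position: [0.5678, 0.164, 0.0564]
ee_rot: [0.011, 0.811, 0.585, 0.017]
contact_force: [-5.3, -1.5, 19.0]
width: -0.0002
```

19 N with no further movement, so the pin is at its hard stop. Retreating and checking.

Call:
carry_out([
  [[0,0,-8],0],
  [[0,0,-15],0],
  [[0,10,-20],0],
  [[0,10,-20],0],
  [[0,10,-20],0],
  [[0,0,-20],0],
  [[0,0,0],0],
  [[0,0,0],0],
  [[0,0,0],0],
])

```text
clock: 25.95
position: [0.5905, 0.1536, 0.1641]
ee_rot: [0.01, 0.811, 0.585, 0.015]
contact_force: [-0.3, 0.5, -0.6]
width: 0.0002
```

```bash
python3 m.py w11; python3 st.py; python3 - <<'E'
from h import *
import pickle
(f,K,T),(fs,Ks,Ts),(ft,Kt,Tt)=pickle.load(open("w11.pkl","rb"))
for z in(.0955,.0815):print(z,proj(K,T,(.5606,.1652,z)))
u,v=proj(K,T,(.5606,.1652,.0815)).astype(int)
g=cv2.cvtColor(f,cv2.COLOR_BGR2GRAY);print(g[v-16:v+18:2,u-16:u+17:2])
h=cv2.cvtColor(ft,cv2.COLOR_BGR2GRAY)[160:330,260:420]
ot=cv2.cvtColor(pickle.load(open("c0.pkl","rb"))["top"][0],cv2.COLOR_BGR2GRAY)[100:250,280:440];nt=cv2.cvtColor(ft,cv2.COLOR_BGR2GRAY)[100:250,280:440]
d=(cv2.absdiff(ot,nt)>40).astype(np.uint8);n,l,s,c=cv2.connectedComponentsWithStats(d)
print([(s[i].tolist(),(c[i]+[280,100]).round().tolist()) for i in range(1,n) if s[i,4]>8])
E
```

```text
26.1 [0.58952611 0.15353136 0.16300523] [0.0092 0.8106 0.5854 0.0143] [ 0.17 -0.4   0.63]
26.1 [0.5895 0.1535 0.163 ] zax [ 0.0339  0.0017 -0.9994] tip->hole tool mm [  0.76 -34.06  81.  ] tipz 0.166 [ 0.2 -0.4  0.6]
0.0955 [257.45457765 156.11996953]
0.0815 [257.12387458 153.15940382]
[[144 144 145 144 145 143 145 145 147 145 147 147 147 147 147 147 148]
 [143 143 144 145 146 147 147 139 140 150 146 146 147 146 147 147 147]
 [142 144 143 146 139  80  46  52  53  47  94 141 148 146 146 145 163]
 [144 144 142 128  47  55  58  56  57  57  57  58 130 146 144 151 162]
 [143 147  77  45  53  56  56  56  55  57  57  58  58 140 165 163 161]
 [142 126  43  54  55  55  53  55  56  57  58  57  57  63 168 162 161]
 [144 129  52  54  53  53  56  85  89  60  57  61  61  58 111 163 162]
 [136  62  54  53  52  54 142 150 151 148  59  61  61  60  97 163 161]
 [144  42  52  56  57  88 159 145 150 166 105  59  60  60  64 165 160]
 [114  46  52  54  56  84 157 157 159 160 115  59  60  59  76 163 162]
 [136  62  50  56  56  61 153 156 156 154  62  60  60  59 107 161 159]
 [159  91  49  55  56  57  54  95  95  52  57  59  59  56 147 161 158]
 [155 113  66  54  55  57  56  57  57  59  57  58  56  79 159 157 158]
 [155 153 148  55  54  56  57  56  56  56  57  56  77 161 156 157 156]
 [152 153 154 157  86  54  53  55  55  52  56  78 160 156 154 156 156]
 [151 151 152 152 155 159 116  88  92 125 161 158 155 154 155 155 157]
 [151 153 151 152 152 153 153 154 155 154 154 154 155 154 154 154 156]]
[([54, 100, 12, 13, 116], [340.0, 206.0])]
```

The light pin disc is centred in the black head with no pin side visible, so it is flush. In the rack area, the only change is the missing fresh rivet. Handing in.

```bash
python3 -c "
from rig import manip;print(manip.sign_off())"
```

```text
the job is handed in; nothing more can be done
None
```

The fresh rivet is in the cover hole with its head on the cover and its pin pushed in flush. I handed the job in with the gripper clear, at about 26 s of robot time. No verdict was given.

- **Missed grip:** My first grip closed on air above the pin. A light touch on the bare wood of the rack (about 9 N) showed that the real fingertips are 25.6 mm above the reported TCP. I corrected for that, and the second grip held.
- **Seating:** The rivet went into the hole with almost no force. The cover sank at about 4 N and came to rest at about 8 N. The pin still stood up after I let go.
- **Pressing the pin:** It slid at about 13 N and stopped after 14.1 mm. The gripper had tilted about 2° under load, so I lifted off and pressed again at another spot on the fingers. It stayed tilted, but the pin did not move further at 19 N, the highest force I read.
- **Last checks:** The final wrist image shows the pin centred in the head with none of its side visible. In the top view, the only change around the rack, padlock and screwdriver is the missing fresh rivet.
- **Disagreement:** While holding the 9 mm pin, the gripper reported an opening of only about 6 mm. I did not find out why, but the grip held throughout.

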